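# Lock the projector's lens into its bayonet mount

### The job

Fit the lens to the projector: pick the lens up, set it into the mount on top of the projector with its two lugs in the two slots, then press it down gently against the spring and twist it clockwise (seen from above) about a quarter turn to the stop, so that it clicks up into its lock and stays there by itself when you let go. Never force it, keep it upright, and leave the tumbler, remote, disc cases and dust cap alone.

Things in the scene. Friction and masses are not known exactly. Their poses are not given: they have to be found in the camera images.
- lens: Projector lens, dark grey upright round barrel, 87 mm tall, about 0.28 kg, loose, standing on the table. Origin: centre of its underside (the nose); z up its axis. Tapered nose 33 mm across at the tip, 41.6 mm at height 4 mm; spigot 43.2 mm across up to height 27 mm; barrel 58 mm across from height 27 to 87 mm (grip it at 50 to 70 mm).
- lens_lugs (a point): On the lens's axis, 6.5 mm above its underside, axes as the lens's. A pair of brass lugs along +x and -x, at heights 4 to 9 mm above the underside, 9 mm wide, reaching 28 mm from the axis. Orange marks on the lens's top face and side stand above the lugs. The lugs are alike: half a turn makes no difference.
- projector: White projector, fixed, laid on its back so that its lens opening faces up. Case 170 mm (x) by 200 mm (y), 114 mm high; origin at the centre of its underside on the table, z up. A black bezel 116 mm across, 6 mm high, surrounds the steel bayonet collar in the middle of its top.
- mount_face (a point): Centre of the collar's upper face, 120 mm above the projector's origin, z up, axes as the projector's. Bore 46.5 mm across. A pair of slots 12.4 mm wide, reaching 31 mm from the axis, point along the projector's +x and -x only roughly: the collar is clocked by up to 0.25 rad either way, which is not measured and differs each time; orange marks on the bezel show it to a camera.
- mount_flange (a point): On the mount's axis 6 mm below the face: underside of the flange. Lugs that miss the slots sit on the face, nose 4 mm below it: turn a little and try again (lugs enter within about 0.06 rad of the slots) until the lens drops. Lugs pass under the flange only while the nose is pressed at least 15.2 mm below the face; 17 to 19 mm is a good depth.
- mount_seat (a point): On the mount's axis 9.5 mm below the face: free position of the spring-loaded seat disc (39 mm across) that the nose presses down. It pushes up with about 5 N at first touch, 0.7 N more per mm, hard stop with the nose 21.5 mm below the face. A lens left in the slots unturned stands at 9.5 mm; left half turned, at 15 mm.
- mount_lock (a point): On the mount's axis 12 mm below the face: where the underside of a locked lens stands. The lock lies 1.40 rad clockwise (seen from above) from the slots, with a hard stop about 0.07 rad beyond; anticlockwise is blocked. There the spring lifts the lugs 3 mm into notches under the flange once the lens is allowed to rise, and it can no longer turn back.
- tumbler: Empty green glass, 68 mm across at the rim, 95 mm tall, loose, upright; origin at the centre of its underside. To be left alone.
- remote: Black remote control lying flat, 45 x 160 x 16 mm, loose, origin at the centre of its underside. To be left alone.
- disc_cases: Stack of three disc cases lying flat, 143 x 196 x 42 mm, loose, origin at the centre of its underside. To be left alone.
- dust_cap: Black round dust cap, 60 mm across, 14 mm high, loose, lying flat; origin at the centre of its underside. To be left alone.

How it is judged:
On the way, in this order (a step that is already met when the one before it is completed fails the run):
1. the lens has been lifted off the table (height (world z) of lens above 0.05 m), for 0.1 s.
2. the lens is in the mount with its lugs in the slots (horizontal distance between lens and mount_face below 0.004 m and z of lens in the frame of mount_face between -0.025 and -0.0075 m and angle between the x axis of lens and the x axis of projector, either way round below 0.45 rad), for 0.1 s.
3. pressed under the flange, the lens has been turned most of the way (horizontal distance between lens and mount_face below 0.004 m and z of lens in the frame of mount_face below -0.011 m and angle between the x axis of lens and the x axis of projector, either way round above 0.9 rad), for 0.05 s.
At the end, for the whole second after the job is handed in: The lens stands upright (within 0.08 rad) and still in the mount, centred within 4 mm, turned about a quarter turn (over 0.95 rad from the projector's x axis), let go, and clicked up into the lock: nose 10.8 to 13.5 mm below the mount face (horizontal distance between lens and mount_face below 0.004 m and z of lens in the frame of mount_face between -0.0135 and -0.0108 m and angle between lens's own z axis and vertical below 0.08 rad and angle between the x axis of lens and the x axis of projector, either way round above 0.95 rad and linear speed of lens below 0.02 m/s and angular speed of lens below 0.1 rad/s); the robot touches nothing.
It fails at once if the lens or projector was forced: contact force between them over 60 N (contact force between lens and projector above 60 N).
It fails at once if the robot pushed on the projector with more than 15 N (contact force between the arm and projector above 15 N).
It fails at once if the lens was tipped by more than 0.5 rad (angle between lens's own z axis and vertical above 0.5 rad).
It fails at once if the tumbler, remote, disc cases or dust cap was moved over 20 mm (distance of any of tumbler, remote, disc_cases, dust_cap from where it was at the start of the episode above 0.02 m).
It also fails if it takes over 67 s, if anything falls off the work surface, if the arm or the gripper's body presses on something with over 40 N, if the wrist force passes 120 N, or if a joint passes its speed limit or range.

### The arm

A 7-joint arm with a two-finger parallel gripper is mounted at the origin on the work surface. World frame = base frame: x ahead of the robot, y to its left, z up, the work surface at z = 0. Lengths are in m, angles in rad, forces in N, time in s.
With the tool pointing down it reaches from about 0.425 to 0.875 m from the base axis. Payload 4.7 kg.
Tool frame: the origin (TCP) lies midway between the tips of the shut fingers; the grasp point (between the pads) lies 19 mm behind it; z points along the fingers, y is the direction in which the jaws open and shut (so a half turn about z gives the same grasp; the last joint's range is limited). The gripper opens to 87 mm and grips with 3 to 60 N. Pads are 19 mm wide; open, the fingers measure 117 mm over their backs; the gripper's body (75 mm by 190 mm) begins 51 mm behind the grasp point.
Start: joints at [1.145, 0.321, -0.07, 1.45, 0.023, 1.371, -0.057], TCP at [0.277, -0.588, 0.223] pointing down, gripper open.
Joint ranges: [-2.86, 2.86], [-0.3, 2.09], [-1.38, 1.24], [0.06, 2.45], [-1.56, 4.7], [0.09, 2.05], [-2.69, 2.69]. Speed limits (rad/s): [2.57, 2.57, 3.14, 3.14, 3.14, 3.14, 3.14].

### API

Orientations are given as a rotation vector (axis times angle).
In Python, from bench import get_state, eyes, job gives the robot as it stands. The module is installed in compiled form; this text tells all that it offers.
- The arm moves only by the shell command python3 -m jog 'ROWS' [FORCE]. ROWS is JSON, a list that holds one entry, the list of rows, each a list of 5 numbers: the opening, from 0 (shut) to 1 (fully open), then the shift along the tool's x, y, z in units of 40 mm (1.0 is 40 mm), then the turn about the tool's z in units of 5 degrees (1.0 is 5 degrees). In form: [[[jaw, dx, dy, dz, turn], ...]]. A call has 1 to 10 rows; each row shifts and turns the commanded pose from where the row before left it, along the tool's axes as they then stand; what a row does not reach is not made up. A row lasts 1/8 s, in which the tool goes at most 62.5 mm and 10.7 degrees, less where a joint would pass 70% of its speed; a pose out of reach is approached as far as the arm can. A call is refused whole if a number of a shift passes 1 or a number of a turn 1, either way. A call with a gripper value outside its range is refused whole. The fingers move at their own pace and stop on an object; FORCE is the grip in N (left out, the last holds). Time passes only in rows, so rows that do not move let the fingers close. It gives the time, the measured TCP pose, the force and the opening at its end, in the units of the state.
- get_state(): the state, without advancing time (a new reading comes with each control period).
- eyes.get_image(name): name is "side" or "top"; returns (picture, depth): 384x512x3 uint8, red, green, blue; 384x512 float32, m along the optical axis (not along the pixel's ray), 0 where there is no reading.
- eyes.camera_params(name): a dict with "camera_matrix" (3x3 intrinsics, pixels), "pose" (4x4, takes a point from camera to world coordinates). Camera axes: x right, y down, z forward; pixel columns grow to the right and rows downward; lengths in m; the calibration is good to about 2 mm. A picture is of the moment at which its call begins. camera_params takes no time and is no camera call.
- job.close_job(): hands the job in, once; it reports no verdict.
The state is a dict: "time": time; "joint_positions": joint angles; "qd": joint speeds; "joint_torque": joint torques, N m; "position": TCP position; "tool_rot": TCP orientation; "ft_force": force on the tool from outside, world axes, zero at the start; "torque": the same for the moment, N m; "grip_width": opening from 0.0 (shut) to 1.0 (fully open).
Only numpy, scipy, OpenCV 4.12 (cv2) and the standard library are available. Lean on these libraries where they do the work, as an engineer would, in place of code of your own. Each camera call takes 0.05 s, during which the arm holds its last target. There are 200 camera calls.

## Working session

There is one attempt and no reset: what is moved stays moved. The work goes in short steps, Python scripts to look and compute and a shell command to move; the robot and the scene stay as the last step left them, time stands still between calls to the robot, and variables do not carry over. Pictures are saved under pics/ and viewed, about 8 in all and at most 12, crops included, and the job is handed in when it is done.

```bash
mkdir -p pics; python3 - <<'E'
from bench import get_state, eyes
import cv2,numpy as np
s=get_state(); print({k:np.round(s[k],3).tolist() for k in('time','position','tool_rot','ft_force','grip_width')})
for n in('side','top'):
    p,d=eyes.get_image(n); cv2.imwrite(f'pics/{n}0.png',p[:,:,::-1]); np.save(f'pics/{n}0.npy',d)
    c=eyes.camera_params(n); print(n,np.round(c['camera_matrix'],1).tolist(),np.round(c['pose'],3).tolist())
E
```

```text
{'time': 0.0, 'position': [0.276, -0.588, 0.221], 'tool_rot': [-3.064, -0.685, 0.001], 'ft_force': [-0.156, -0.218, -1.497], 'grip_width': 0.998}
side [[407.3, 0.0, 254.4], [0.0, 407.3, 196.4], [0.0, 0.0, 1.0]] [[0.99, -0.086, 0.114, 0.504], [-0.142, -0.678, 0.721, -0.7], [0.016, -0.73, -0.683, 0.689], [0.0, 0.0, 0.0, 1.0]]
top [[388.4, 0.0, 255.8], [0.0, 388.4, 188.2], [0.0, 0.0, 1.0]] [[0.007, -0.998, 0.061, 0.551], [-0.999, -0.01, -0.039, -0.042], [0.04, -0.061, -0.997, 1.011], [0.0, 0.0, 0.0, 1.0]]
```

View pics/top0.png

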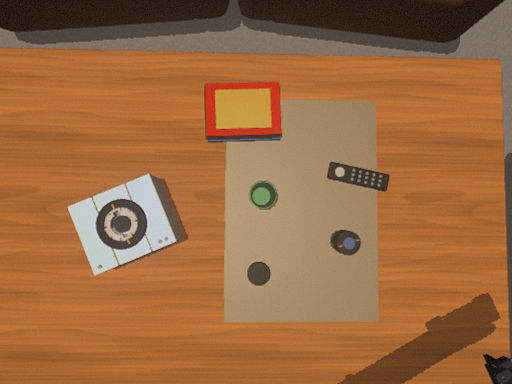

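View pics/side0.png

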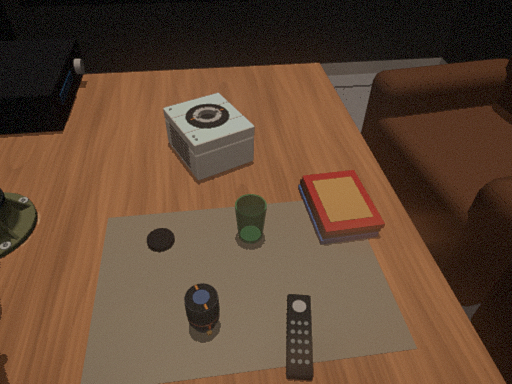

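The top picture shows the lens at about (347,242), the mount at (121,223) and the tumbler at (263,195). The side picture shows the lens at (202,300) and the mount at (208,115). Next I'll enlarge both.

```bash
cat > h.py <<'E'
from bench import get_state, eyes
import cv2,numpy as np
from scipy.spatial.transform import Rotation as R
def ray(n,u,v,z):
    "world point on pixel ray at world height z"
    c=eyes.camera_params(n);P=c['pose'];d=P[:3,:3]@np.linalg.solve(c['camera_matrix'],[u,v,1.])
    return P[:3,3]+d*(z-P[2,3])/d[2]
def proj(n,p):
    c=eyes.camera_params(n);P=c['pose'];q=c['camera_matrix']@(P[:3,:3].T@(np.array(p)-P[:3,3]));return q[:2]/q[2]
def crop(im,u,v,h,k): return cv2.resize(im[v-h:v+h,u-h:u+h],None,fx=k,fy=k,interpolation=cv2.INTER_CUBIC)
E
python3 - <<'E'
from h import *
t=cv2.imread('pics/top0.png');s=cv2.imread('pics/side0.png')
m=np.vstack([np.hstack([crop(t,121,223,30,5),crop(t,347,242,30,5)]),np.hstack([crop(s,208,115,30,5),crop(s,202,302,30,5)])])
m=cv2.convertScaleAbs(m,alpha=1.5)
cv2.imwrite('pics/m0.png',m)
E
```

```text
(no output)
```

View pics/m0.png

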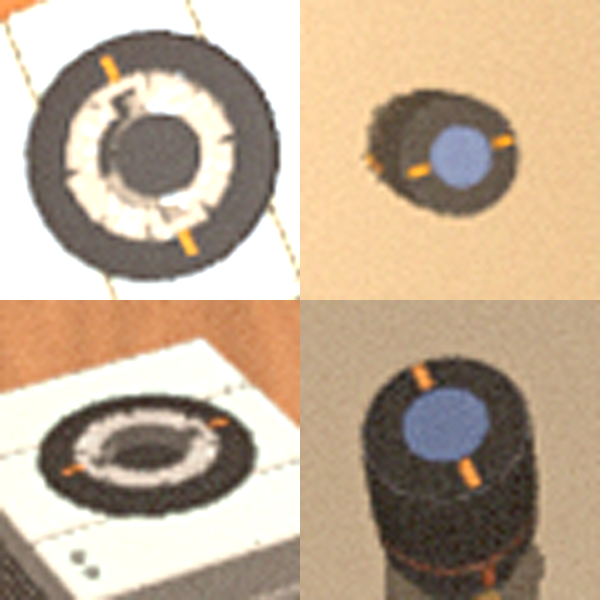

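```bash
cat >> h.py <<'E'
def tri(ut,us):
    "triangulate from top and side pixels"
    A=[];b=[]
    for n,u in(('top',ut),('side',us)):
        c=eyes.camera_params(n);P=np.linalg.inv(c['pose']);M=c['camera_matrix']@P[:3]
        for i in(0,1): r=u[i]*M[2]-M[i]; A.append(r[:3]);b.append(-r[3])
    return np.linalg.lstsq(np.array(A),np.array(b),rcond=None)[0]
E
python3 - <<'E'
from h import *
f=lambda x,y,u,v:np.array([u-30+x/5-.4,v-30+y/5-.4])
def rep(l,T,S,z):
    pt=[ray('top',*f(*p,*T[0]),z) for p in T[1]];ps=[ray('side',*f(*p,*S[0]),z) for p in S[1]]
    print(l)
    for n,q in(('top',pt),('side',ps)): d=q[1]-q[2];print(n,np.round(q[0][:2],4),'mid',np.round((q[1]+q[2])[:2]/2,4),'ang',round(np.degrees(np.arctan2(d[1],d[0])),1))
    print('tri',np.round(tri(f(*T[1][0],*T[0]),f(*S[1][0],*S[0])),4))
rep('mount',((121,223),[(152,155),(110,69),(188,242)]),((208,115),[(147,151),(73,170),(219,123)]),.12)
rep('lens',((347,242),[(161,156),(119,171),(203,142)]),((202,302),[(146,125),(123,77),(170,173)]),.087)
print('tumbler',ray('top',263,192,.095)); 
s=get_state();print(R.from_rotvec(s['tool_rot']).as_matrix().round(3))
# projector edges: corner pixels in top view
E
```

```text
mount
top [0.5221 0.2275] mid [0.5219 0.2288] ang 25.5
side [0.5207 0.2221] mid [0.5211 0.2268] ang -154.7
tri [0.5214 0.2287 0.1159]
lens
top [ 0.4787 -0.3009] mid [ 0.4785 -0.3009] ang 108.9
side [ 0.4778 -0.3012] mid [ 0.4778 -0.3008] ang 109.3
tri [ 0.4782 -0.301   0.0866]
tumbler [ 0.59782296 -0.09447646  0.095     ]
[[ 0.905  0.426 -0.001]
 [ 0.426 -0.905  0.002]
 [-0.    -0.002 -1.   ]]
```

The mount sits at about (0.521, 0.227) with its slots at 25.5°. The lens is at (0.478, -0.301) with its lugs at 109°. I can keep the current yaw, so I'll move above the lens first.

```bash
python3 -m jog '[[[1,0.85,-0.48,0,0],[1,0.85,-0.48,0,0],[1,0.85,-0.48,0,0],[1,0.85,-0.48,0,0],[1,0.85,-0.48,0,0],[1,0.85,-0.48,0,0],[1,0.85,-0.48,0,0],[1,0.85,-0.48,0,0],[1,0.83,-0.5,0,0],[1,0,0,0,0]]]' 30
cat >> h.py <<'E'
def go(x,y,z,yaw=None):
    "shift in tool axes/units (and turn) to TCP target"
    s=get_state();M=R.from_rotvec(s['tool_rot']).as_matrix();p=np.array(s['position']);w=np.degrees(np.arctan2(M[1,0],M[0,0]))
    print('t',round(s['time'],2),'pos',p.round(4),'yaw',round(w,2),'tilt',M[:2,2].round(4),'F',np.round(s['ft_force'],1),'T',np.round(s['torque'],2),'jaw',round(s['grip_width'],3),'j7',round(s['joint_positions'][6],2))
    print('units',((np.array([x,y,z])-p)@M/.04).round(2), 'turn', None if yaw is None else round((w-yaw)/5,2))
E
python3 -c "
from h import *
go(.478,-.301,.043)"
```

```text
time: 1.35
position: [0.4811, -0.297, 0.2222]
tool_rot: [-3.062, -0.695, -0.001]
ft_force: [0.7, -0.4, 0.1]
grip_width: 1.001
t 1.35 pos [ 0.4811 -0.297   0.2222] yaw 25.59 tilt [0.0004 0.0018] F [ 0.7 -0.4  0.1] T [-0.    0.03  0.04] jaw 1.001 j7 -0.65
units [-0.12  0.06  4.48] turn None
```

```bash
python3 -m jog '[[[1,-0.12,0.06,0.5,0],[1,0,0,0.8,0],[1,0,0,0.8,0],[1,0,0,0.8,0],[1,0,0,0.6,0],[1,0,0,0.5,0],[1,0,0,0.48,0],[1,0,0,0,0],[1,0,0,0,0]]]' 30
python3 - <<'E'
from h import *
go(.478,-.301,.043)
p,d=eyes.get_image('top');q,_=eyes.get_image('side')
m=np.hstack([crop(p,347,242,45,4),crop(q,202,290,45,4)])[:,:,::-1]
cv2.imwrite('pics/m1.png',cv2.convertScaleAbs(m,alpha=1.4))
E
```

```text
time: 2.48
position: [0.476, -0.3059, 0.0439]
tool_rot: [3.065, 0.685, 0.001]
ft_force: [0.5, 0.3, 0.1]
grip_width: 0.996
t 2.48 pos [ 0.476  -0.3059  0.0439] yaw 25.18 tilt [ 0.0007 -0.0006] F [0.5 0.3 0.1] T [-0.   -0.08 -0.03] jaw 0.996 j7 -0.69
units [ 0.1  -0.09  0.02] turn None
```

View pics/m1.png

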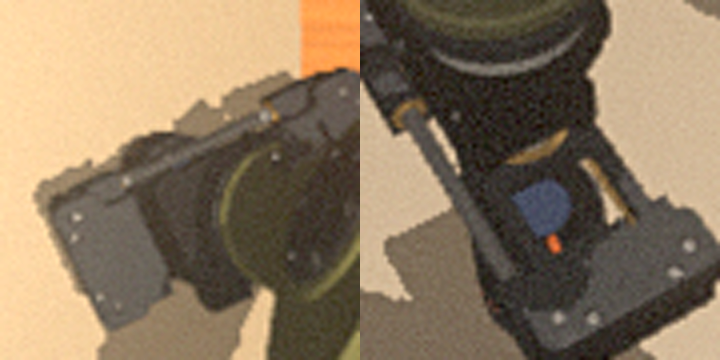

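The lens stands between the jaws, with its blue top visible at (543,208) in the side crop. I'll correct the offset and close.

```bash
python3 -m jog '[[[1,0.1,-0.09,0,0],[1,0,0,0,0],[1,0,0,0,0]]]' 30
python3 -c "
from h import *
go(.478,-.301,.043)"
python3 -m jog '[[[0.5,0,0,0,0],[0.5,0,0,0,0],[0.5,0,0,0,0],[0.5,0,0,0,0],[0.5,0,0,0,0],[0.5,0,0,0,0]]]' 30
python3 -c "
from h import *
go(.478,-.301,.043)"
```

```text
time: 2.95
position: [0.4779, -0.3004, 0.0436]
tool_rot: [3.065, 0.686, 0.0]
ft_force: [0.2, 0.3, -0.2]
grip_width: 1.005
t 2.95 pos [ 0.4779 -0.3004  0.0436] yaw 25.22 tilt [ 0.0002 -0.0004] F [ 0.2  0.3 -0.2] T [ 0.01 -0.03  0.04] jaw 1.005 j7 -0.7
units [-0.    0.02  0.01] turn None
time: 3.7
position: [0.4777, -0.3005, 0.0433]
tool_rot: [3.066, 0.685, -0.0]
ft_force: [0.6, -0.5, 0.0]
grip_width: 0.659
t 3.7 pos [ 0.4777 -0.3005  0.0433] yaw 25.2 tilt [ 0.     -0.0002] F [ 0.6 -0.5  0. ] T [-0.08 -0.06 -0.04] jaw 0.659 j7 -0.7
units [0.   0.01 0.01] turn None
```

```bash
python3 -m jog '[[[0.5,0,0,-0.3,0],[0.5,0,0,-0.6,0],[0.5,0,0,-0.7,0],[0.5,0,0,-0.7,0],[0.5,0,0,-0.7,0],[0.5,0,0,-0.7,0],[0.5,0,0,-0.5,0],[0.5,0,0,-0.3,0],[0.5,0,0,0,0],[0.5,0,0,0,0]]]' 40
python3 -c "
from h import *
go(.5215,.227,.215,25.2+96.3)"
```

```text
time: 4.95
position: [0.4771, -0.3, 0.2223]
tool_rot: [-3.065, -0.685, 0.002]
ft_force: [-0.1, 0.6, -3.6]
grip_width: 0.662
t 4.95 pos [ 0.4771 -0.3     0.2223] yaw 25.2 tilt [-0.0017  0.001 ] F [-0.1  0.6 -3.6] T [0.04 0.01 0.02] jaw 0.662 j7 -0.65
units [  6.61 -11.45   0.19] turn -19.26
```

```bash
python3 -m jog '[[[0.5,0.25,-0.4,0,0],[0.5,0.5,-0.9,0,0],[0.5,0.55,-0.95,0,0],[0.5,0.55,-0.95,0,0],[0.5,0.55,-0.95,0,0],[0.5,0.55,-0.95,0,0],[0.5,0.55,-0.95,0,0],[0.5,0.55,-0.95,0,0],[0.5,0.55,-0.95,0,0],[0.5,0.55,-0.95,0,0]]]'
python3 -m jog '[[[0.5,0.55,-0.95,0,0],[0.5,0.55,-0.95,0,0],[0.5,0.4,-0.7,0,0],[0.5,0.11,-0.35,0,0],[0.5,0,0,0,-0.9],[0.5,0,0,0,-1],[0.5,0,0,0,-1],[0.5,0,0,0,-1],[0.5,0,0,0,-1],[0.5,0,0,0,-1]]]'
python3 -m jog '[[[0.5,0,0,0,-1],[0.5,0,0,0,-1],[0.5,0,0,0,-1],[0.5,0,0,0,-1],[0.5,0,0,0,-1],[0.5,0,0,0,-1],[0.5,0,0,0,-1],[0.5,0,0,0,-1],[0.5,0,0,0,-1],[0.5,0,0,0,-1]]]'
python3 -m jog '[[[0.5,0,0,0,-1],[0.5,0,0,0,-1],[0.5,0,0,0,-1],[0.5,0,0,0,-0.4],[0.5,0,0,0,0],[0.5,0,0,0,0]]]'
python3 - <<'E'
from h import *
go(.5215,.227,.190,121.5)
p,d=eyes.get_image('top');q,_=eyes.get_image('side')
cv2.imwrite('pics/t2.png',p[:,:,::-1]);cv2.imwrite('pics/s2.png',q[:,:,::-1])
m=np.hstack([crop(p,121,215,45,4),crop(q,208,90,45,4)])[:,:,::-1]
cv2.imwrite('pics/m2.png',cv2.convertScaleAbs(m,alpha=1.5))
E
```

```text
time: 6.2
position: [0.5113, 0.1122, 0.2229]
tool_rot: [-3.065, -0.687, 0.001]
ft_force: [0.5, 0.0, -2.4]
grip_width: 0.659
time: 7.45
position: [0.5199, 0.2428, 0.2229]
tool_rot: [2.788, 1.446, -0.002]
ft_force: [0.4, 0.0, -3.6]
grip_width: 0.661
time: 8.7
position: [0.5199, 0.2428, 0.2229]
tool_rot: [1.916, 2.489, -0.003]
ft_force: [-0.4, 0.7, -3.6]
grip_width: 0.661
time: 9.45
position: [0.5205, 0.2434, 0.2232]
tool_rot: [1.532, 2.743, -0.001]
ft_force: [0.9, -0.3, -3.3]
grip_width: 0.661
t 9.45 pos [0.5205 0.2434 0.2232] yaw 121.64 tilt [-0.0001 -0.0004] F [ 0.9 -0.3 -3.3] T [ 0.03 -0.17 -0.01] jaw 0.661 j7 -0.12
units [-0.36 -0.19  0.83] turn 0.03
```

View pics/m2.png

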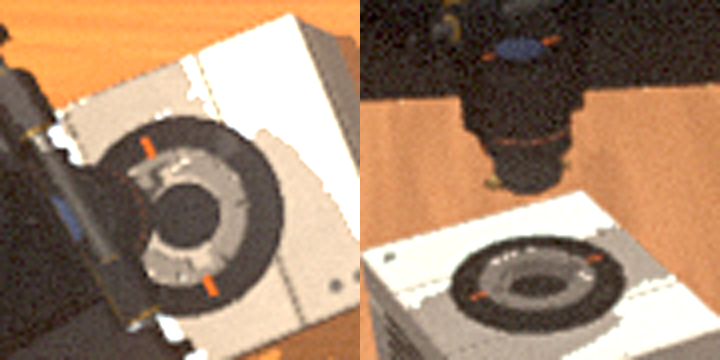

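```bash
python3 - <<'E'
from h import *
g=lambda x,y:(163+x/4-.375,45+y/4-.375)
def pr(l,a,b,z):
    a,b=ray('side',*g(*a),z),ray('side',*g(*b),z);d=b-a;print(l,((a+b)/2).round(4),'ang',np.degrees(np.arctan2(d[1],d[0])).round(1),'len',np.hypot(*d[:2]).round(4))
s=get_state();n=s['position'][2]-.0433
pr('mount',(120,296),(235,258),.12)
pr('lens top marks',(128,57),(189,41),n+.087)
pr('lugs',(131,183),(205,165),n+.0065)
# disc, bezel extents in side image: left/right/top/bottom
x=[ray('side',*g(*c),.12)[:2] for c in((92,285),(264,275),(178,237),(178,334))];print('bezel pts',np.round(x,4).tolist(), 'fit centre', cv2.fitEllipse(np.float32([x[0],x[1],x[2],x[3],(np.array(x[0])+x[1])/2+0]))[0] if 0 else '')
A=np.array([[2*p[0],2*p[1],1] for p in x]);print('circle',np.linalg.lstsq(A,np.array([p@p for p in x]),rcond=None)[0][:2])
E
```

```text
mount [0.5216 0.2269 0.12  ] ang 26.0 len 0.0853
lens top marks [0.5201 0.2418 0.267 ] ang 26.0 len 0.0412
lugs [0.5203 0.2398 0.1865] ang 20.7 len 0.0505
bezel pts [[0.4659, 0.2234], [0.577, 0.2224], [0.5242, 0.2768], [0.5175, 0.1605]] fit centre 
circle [0.52138172 0.21851686]
```

The lens hangs upright above and about 16 mm beyond the mount in y, with its marks parallel to the bezel's. The estimates of the mount's y disagree by several mm. I'll fit the bezel outline on the edges facing away from each camera.

```bash
python3 - <<'E'
from h import *
from scipy.optimize import least_squares
for n,(cu,cv) in(('top',(121,223)),('side',(208,115))):
    im=cv2.cvtColor(cv2.imread(f'pics/{n}0.png'),cv2.COLOR_BGR2GRAY).astype(float)
    cam=eyes.camera_params(n)['pose'][:3,3]; c=np.array([.5215,.226]);pts=[]
    for a in np.radians(np.arange(0,360,4)):
        r=np.arange(.048,.068,.0003);e=np.array([np.cos(a),np.sin(a)])
        if e@(c-cam[:2])<0.0*1: continue   # far half only
        px=np.float32([proj(n,[*(c+k*e),.12]) for k in r])
        v=cv2.remap(im.astype(np.float32),px[:,:1],px[:,1:],cv2.INTER_LINEAR).ravel()
        h=(v.min()+v.max())/2
        i=np.argmax(v>h)
        if i>0 and v.max()-v.min()>60: pts.append(c+r[i]*e)
    pts=np.array(pts)
    f=least_squares(lambda q:np.hypot(*(pts-q[:2]).T)-.058,[*c],loss='soft_l1',f_scale=.0005)
    f3=least_squares(lambda q:np.hypot(*(pts-q[:2]).T)-q[2],[*c,.058],loss='soft_l1',f_scale=.0005)
    print(n,len(pts),f.x.round(4),'rms',np.sqrt((f.fun**2).mean()).round(5),'free r',f3.x.round(4))
    d=np.load(f'pics/{n}0.npy');K=eyes.camera_params(n)
    uu,vv=np.meshgrid(np.arange(cu-12,cu+13),np.arange(cv-12,cv+13));dd=d[vv,uu]
    P=(np.linalg.inv(K['camera_matrix'])@np.stack([uu*dd,vv*dd,dd]).reshape(3,-1));W=K['pose'][:3,:3]@P+K['pose'][:3,3:]
    print(' depth z pctl',np.percentile(W[2],[10,30,50,70,90]).round(4))
E
```

```text
Traceback (most recent call last):
  File "h.py", line 9, in proj
    c=eyes.camera_params(n);P=c['pose'];q=c['camera_matrix']@(P[:3,:3].T@(np.array(p)-P[:3,3]));return q[:2]/q[2]
ValueError: time passes only in moves, steps and waits
```

```bash
sed -i 's/^def ray/import functools\n@functools.lru_cache\ndef cp(n): return eyes.camera_params(n)\ndef ray/; s/c=eyes.camera_params(n)/c=cp(n)/' h.py; python3 - <<'E'
from h import *
from scipy.optimize import least_squares
for n,(cu,cv) in(('top',(121,223)),('side',(208,115))):
    im=cv2.cvtColor(cv2.imread(f'pics/{n}0.png'),cv2.COLOR_BGR2GRAY).astype(np.float32)
    K=cp(n);cam=K['pose'][:3,3]; c=np.array([.5215,.226]);pts=[]
    for a in np.radians(np.arange(0,360,4)):
        r=np.arange(.048,.068,.0003);e=np.array([np.cos(a),np.sin(a)])
        if e@(c-cam[:2])<0: continue
        px=np.float32([proj(n,[*(c+k*e),.12]) for k in r])
        v=cv2.remap(im,px[:,:1].copy(),px[:,1:].copy(),cv2.INTER_LINEAR).ravel()
        h=(v.min()+v.max())/2;i=np.argmax(v>h)
        if i>0 and v.max()-v.min()>60: pts.append(c+r[i]*e)
    pts=np.array(pts)
    f=least_squares(lambda q:np.hypot(*(pts-q[:2]).T)-.058,[*c],loss='soft_l1',f_scale=.0005)
    f3=least_squares(lambda q:np.hypot(*(pts-q[:2]).T)-q[2],[*c,.058],loss='soft_l1',f_scale=.0005)
    print(n,len(pts),f.x.round(4),'rms',np.sqrt((f.fun**2).mean()).round(5),'free r',f3.x.round(4))
    d=np.load(f'pics/{n}0.npy')
    uu,vv=np.meshgrid(np.arange(cu-12,cu+13),np.arange(cv-12,cv+13));dd=d[vv,uu]
    P=(np.linalg.inv(K['camera_matrix'])@np.stack([uu*dd,vv*dd,dd]).reshape(3,-1));W=K['pose'][:3,:3]@P+K['pose'][:3,3:]
    print(' depth z pctl',np.percentile(W[2],[10,30,50,70,90]).round(4))
E
```

```text
top 44 [0.5221 0.226 ] rms 0.0006 free r [0.5219 0.2272 0.057 ]
 depth z pctl [0.0827 0.1091 0.1112 0.1185 0.1205]
side 45 [0.5205 0.2213] rms 0.00102 free r [0.5206 0.2241 0.0557]
 depth z pctl [0.1092 0.1157 0.1179 0.1188 0.1198]
```

```bash
python3 -m jog '[[[0.5,-0.2,-0.1,0.2,0],[0.5,-0.18,-0.1,0.3,0],[0.5,0,0,0.4,0],[0.5,0,0,0.3,0],[0.5,0,0,0.13,0],[0.5,0,0,0,0],[0.5,0,0,0,0]]]'
python3 - <<'E'
from h import *
go(.5215,.2262,.1593,121.3)
p,d=eyes.get_image('top');q,_=eyes.get_image('side')
m=np.hstack([crop(p,115,220,30,8),crop(q,208,105,30,8)])[:,:,::-1]
m=cv2.resize(m,(800,400));cv2.imwrite('pics/m3.png',cv2.convertScaleAbs(m,alpha=1.6))
E
```

```text
time: 10.42
position: [0.522, 0.2269, 0.1706]
tool_rot: [1.53, 2.744, 0.001]
ft_force: [0.7, 0.5, -3.1]
grip_width: 0.658
t 10.43 pos [0.522  0.2269 0.1706] yaw 121.72 tilt [0.0008 0.0003] F [ 0.7  0.5 -3.1] T [ 0.05 -0.17 -0.02] jaw 0.658 j7 -0.11
units [-0.01 -0.02  0.28] turn 0.08
```

View pics/m3.png

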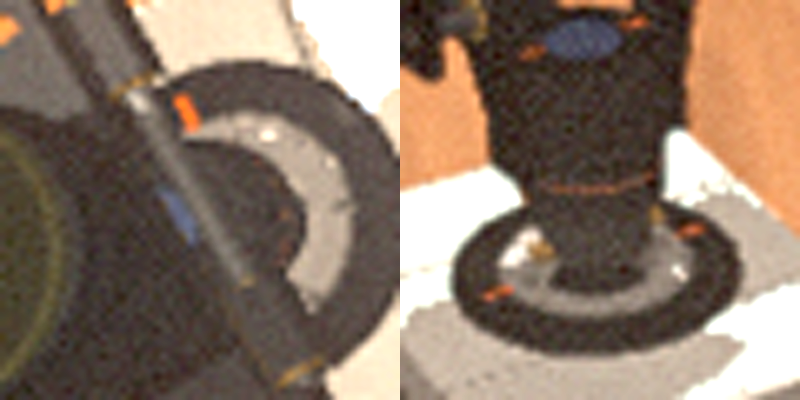

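The picture shows the lens centred, with its lugs at (542,250) and (657,215) in line with the bezel marks at (497,293) and (692,230). I'll descend gently.

```bash
python3 -m jog '[[[0.5,0,0,0.1,0],[0.5,0,0,0.1,0],[0.5,0,0,0.05,0],[0.5,0,0,0,0]]]'
python3 -c "
from h import *
go(.5215,.2262,.1558,121.3)"
python3 -m jog '[[[0.5,0,0,0.04,0],[0.5,0,0,0.04,0],[0.5,0,0,0.04,0],[0.5,0,0,0,0]]]'
python3 -c "
from h import *
go(.5215,.2262,.1558,121.3)"
```

```text
time: 11.02
position: [0.5216, 0.2264, 0.1598]
tool_rot: [-1.53, -2.743, 0.001]
ft_force: [0.3, -0.5, -2.9]
grip_width: 0.661
t 11.03 pos [0.5216 0.2264 0.1598] yaw 121.7 tilt [-0.0005 -0.0002] F [ 0.3 -0.5 -2.9] T [ 0.04 -0.17  0.01] jaw 0.661 j7 -0.12
units [-0.  -0.   0.1] turn 0.08
time: 11.52
position: [0.5215, 0.2269, 0.1551]
tool_rot: [-1.53, -2.743, -0.001]
ft_force: [0.6, 1.9, -3.8]
grip_width: 0.659
t 11.53 pos [0.5215 0.2269 0.1551] yaw 121.71 tilt [-0.0003  0.0006] F [ 0.6  1.9 -3.8] T [ 0.54 -0.1  -0.04] jaw 0.659 j7 -0.12
units [-0.01 -0.01 -0.02] turn 0.08
```

The nose is about 8 mm below the face, so the lugs have entered the slots. There is a slight +y side force, so I'll shift 1 mm that way and keep descending.

```bash
python3 -m jog '[[[0.5,0.02,0.01,0,0],[0.5,0,0,0.04,0],[0.5,0,0,0.04,0],[0.5,0,0,0,0]]]'
python3 -c "
from h import *
go(.5215,.2262,.1453,121.3)"
python3 -m jog '[[[0.5,0,0,0.04,0],[0.5,0,0,0.04,0],[0.5,0,0,0.04,0],[0.5,0,0,0,0]]]'
python3 -c "
from h import *
go(.5215,.2262,.1453,121.3)"
```

```text
time: 12.02
position: [0.5218, 0.2272, 0.1525]
tool_rot: [1.53, 2.743, -0.001]
ft_force: [-1.5, -1.1, 2.4]
grip_width: 0.661
t 12.03 pos [0.5218 0.2272 0.1525] yaw 121.69 tilt [ 0.0002 -0.0005] F [-1.5 -1.1  2.4] T [-0.2   0.32 -0.01] jaw 0.661 j7 -0.12
units [-0.02 -0.02  0.18] turn 0.08
time: 12.52
position: [0.5218, 0.2272, 0.1476]
tool_rot: [1.53, 2.743, -0.0]
ft_force: [-3.1, -1.9, 5.7]
grip_width: 0.661
t 12.53 pos [0.5218 0.2272 0.1476] yaw 121.69 tilt [ 0.0002 -0.0004] F [-3.1 -1.9  5.7] T [-0.41  0.61  0.06] jaw 0.661 j7 -0.13
units [-0.02 -0.02  0.06] turn 0.08
```

```bash
python3 -m jog '[[[0.5,0,-0.015,0.03,0],[0.5,0,0,0.025,0],[0.5,0,0,0,0],[0.5,0,0,0,0.3],[0.5,0,0,0,0.5],[0.5,0,0,0,0.5],[0.5,0,0,0,0.5],[0.5,0,0,0,0]]]'
python3 -c "
from h import *
go(.5215,.2272,.1453,41.5)"
```

```text
time: 13.52
position: [0.5222, 0.2275, 0.1462]
tool_rot: [1.74, 2.613, 0.003]
ft_force: [-1.4, -0.7, 7.2]
grip_width: 0.66
t 13.53 pos [0.5222 0.2275 0.1462] yaw 112.68 tilt [0.0025 0.0006] F [-1.4 -0.7  7.2] T [-0.29  0.35 -0.04] jaw 0.66 j7 -0.27
units [ 0.   -0.02  0.02] turn 14.24
```

```bash
python3 -m jog '[[[0.5,0,-0.01,0.01,0.6],[0.5,0,0,0,0.8],[0.5,0,0,0,0.8],[0.5,0,0,0,0.8],[0.5,0,0,0,0.8],[0.5,0,0,0,0.8],[0.5,0,0,0,0.8],[0.5,0,0,0,0.6],[0.5,0,0,0,0]]]'
python3 -c "
from h import *
go(.5215,.2272,.1453,41.5)"
```

```text
time: 14.65
position: [0.5223, 0.2275, 0.146]
tool_rot: [2.358, 2.074, 0.005]
ft_force: [-0.1, -0.7, 7.5]
grip_width: 0.657
t 14.65 pos [0.5223 0.2275 0.146 ] yaw 82.67 tilt [0.0036 0.0011] F [-0.1 -0.7  7.5] T [-0.16  0.18 -0.06] jaw 0.657 j7 -0.77
units [-0.01 -0.02  0.02] turn 8.23
```

```bash
python3 -m jog '[[[0.5,0,0,0,0.6],[0.5,0,0,0,0.8],[0.5,0,0,0,0.8],[0.5,0,0,0,0.8],[0.5,0,0,0,0.8],[0.5,0,0,0,0.8],[0.5,0,0,0,0.8],[0.5,0,0,0,0.6],[0.5,0,0,0,0]]]'
python3 -c "
from h import *
go(.5215,.2272,.1453,41.5)"
python3 -m jog '[[[0.5,0,0,0,0.4],[0.5,0,0,0,0.4],[0.5,0,0,0,0.3],[0.5,0,0,0,0.3],[0.5,0,0,0,0]]]'
python3 -c "
from h import *
go(.5215,.2272,.1453,41.5)"
```

```text
time: 15.78
position: [0.5223, 0.2277, 0.1461]
tool_rot: [2.815, 1.394, 0.006]
ft_force: [-0.3, 0.5, 7.5]
grip_width: 0.659
t 15.78 pos [0.5223 0.2277 0.1461] yaw 52.68 tilt [0.0037 0.0013] F [-0.3  0.5  7.5] T [-0.12  0.17 -0.14] jaw 0.659 j7 -1.27
units [-0.02 -0.01  0.02] turn 2.24
time: 16.4
position: [0.5223, 0.2278, 0.1461]
tool_rot: [2.895, 1.22, 0.006]
ft_force: [-0.3, -0.8, 7.6]
grip_width: 0.664
t 16.4 pos [0.5223 0.2278 0.1461] yaw 45.71 tilt [0.0037 0.0014] F [-0.3 -0.8  7.6] T [0.   0.14 0.02] jaw 0.664 j7 -1.38
units [-0.02 -0.    0.02] turn 0.84
```

```bash
for i in 1; do :; done; python3 -m jog '[[[0.5,0,0,0,0.3],[0.5,0,0,0,0.3],[0.5,0,0,0,0]]]'
python3 -c "
from h import *
go(.5215,.2272,.1453,41.5)"
python3 -m jog '[[[0.5,0,0,0,0.2],[0.5,0,0,0,0.2],[0.5,0,0,0,0]]]'
python3 -c "
from h import *
go(.5215,.2272,.1453,41.5)"
```

```text
time: 16.77
position: [0.5223, 0.2278, 0.1461]
tool_rot: [2.926, 1.144, 0.006]
ft_force: [0.9, -0.4, 7.5]
grip_width: 0.66
t 16.77 pos [0.5223 0.2278 0.1461] yaw 42.7 tilt [0.0037 0.0014] F [ 0.9 -0.4  7.5] T [-0.02  0.2   0.02] jaw 0.66 j7 -1.43
units [-0.02 -0.    0.02] turn 0.24
time: 17.15
position: [0.5223, 0.2278, 0.1461]
tool_rot: [-2.945, -1.093, -0.006]
ft_force: [0.2, -1.2, 7.9]
grip_width: 0.66
t 17.15 pos [0.5223 0.2278 0.1461] yaw 40.71 tilt [0.0037 0.0014] F [ 0.2 -1.2  7.9] T [-0.05  0.19  0.04] jaw 0.66 j7 -1.47
units [-0.02 -0.    0.02] turn -0.16
```

```bash
python3 -m jog '[[[0.5,0,0,0,0.2],[0.5,0,0,0,0.2],[0.5,0,0,0,0]]]'
python3 -c "
from h import *
go(.5215,.2272,.1453,41.5)"
python3 -m jog '[[[0.5,0,0,0,0.15],[0.5,0,0,0,0.15],[0.5,0,0,0,0]]]'
python3 -c "
from h import *
go(.5215,.2272,.1453,41.5)"
```

```text
time: 17.52
position: [0.5221, 0.2277, 0.1461]
tool_rot: [2.964, 1.042, 0.006]
ft_force: [-1.2, 0.1, 8.1]
grip_width: 0.66
t 17.52 pos [0.5221 0.2277 0.1461] yaw 38.73 tilt [0.0034 0.0012] F [-1.2  0.1  8.1] T [-0.05  0.28  0.13] jaw 0.66 j7 -1.5
units [-0.02  0.    0.02] turn -0.55
time: 17.9
position: [0.5216, 0.2275, 0.146]
tool_rot: [2.977, 1.003, 0.004]
ft_force: [-2.7, -0.8, 8.4]
grip_width: 0.658
t 17.9 pos [0.5216 0.2275 0.146 ] yaw 37.25 tilt [0.0025 0.0005] F [-2.7 -0.8  8.4] T [-0.18  0.57  0.21] jaw 0.658 j7 -1.53
units [-0.01  0.    0.02] turn -0.85
```

Torque is rising, so the lens has reached the stop. I'll back off towards the lock angle and let it rise.

```bash
python3 -m jog '[[[0.5,0,0,0,-0.4],[0.5,0,0,0,-0.4],[0.5,0,0,0,0],[0.5,0,0,-0.03,0],[0.5,0,0,-0.03,0],[0.5,0,0,-0.03,0],[0.5,0,0,0,0]]]'
python3 -c "
from h import *
go(.5215,.2272,.1513,41.5)"
python3 -m jog '[[[0.5,0,0,-0.03,0],[0.5,0,0,-0.015,0],[0.5,0,0,0,0]]]'
python3 -c "
from h import *
go(.5215,.2272,.1513,41.5)"
```

```text
time: 18.77
position: [0.5219, 0.2276, 0.1492]
tool_rot: [-2.94, -1.106, -0.005]
ft_force: [0.3, -0.0, 5.3]
grip_width: 0.663
t 18.77 pos [0.5219 0.2276 0.1492] yaw 41.21 tilt [0.0028 0.0012] F [ 0.3 -0.   5.3] T [0.05 0.06 0.03] jaw 0.663 j7 -1.46
units [-0.01  0.   -0.05] turn -0.06
time: 19.15
position: [0.5217, 0.2274, 0.1506]
tool_rot: [-2.94, -1.105, -0.004]
ft_force: [3.4, 2.2, 4.2]
grip_width: 0.663
t 19.15 pos [0.5217 0.2274 0.1506] yaw 41.21 tilt [0.0023 0.0011] F [3.4 2.2 4.2] T [ 0.42 -0.68  0.02] jaw 0.663 j7 -1.46
units [-0.01  0.   -0.02] turn -0.06
```

The nose is about 12.7 mm down, well above the 15 mm it would show if only half turned, so it is in the notch. I'll release and retreat.

```bash
python3 -m jog '[[[0.7,0,0,0,0],[0.85,0,0,0,0],[1,0,0,0,0],[1,0,0,0,0],[1,0,0,0,0],[1,0,0,0,0]]]'
python3 -m jog '[[[1,0,0,-0.3,0],[1,0,0,-0.5,0],[1,0,0,-0.7,0],[1,0,0,-0.8,0],[1,0,0,-0.8,0],[1,0,0,-0.8,0],[1,0,0,-0.6,0],[1,0,0,0,0],[1,0,0,0,0]]]'
python3 -m jog '[[[1,-0.8,0.8,0,0],[1,-0.8,0.8,0,0],[1,-0.8,0.8,0,0],[1,-0.8,0.8,0,0],[1,0,0,0,0]]]'
python3 - <<'E'
from h import *
go(.5215,.2272,.1513,41.5)
p,d=eyes.get_image('top');q,_=eyes.get_image('side')
cv2.imwrite('pics/t4.png',p[:,:,::-1]);cv2.imwrite('pics/s4.png',q[:,:,::-1])
m=np.hstack([crop(p,115,220,40,5),crop(q,208,95,40,5)])[:,:,::-1]
cv2.imwrite('pics/m4.png',cv2.convertScaleAbs(m,alpha=1.6))
E
```

```text
time: 19.9
position: [0.5208, 0.2269, 0.1501]
tool_rot: [2.941, 1.105, -0.0]
ft_force: [0.1, 0.6, 0.7]
grip_width: 0.993
time: 21.02
position: [0.5205, 0.2268, 0.3299]
tool_rot: [2.94, 1.105, -0.001]
ft_force: [0.5, -0.6, 0.1]
grip_width: 1.0
time: 21.65
position: [0.5083, 0.0412, 0.3288]
tool_rot: [2.944, 1.093, -0.004]
ft_force: [-0.5, 0.3, -0.3]
grip_width: 0.999
t 21.65 pos [0.5083 0.0412 0.3288] yaw 40.73 tilt [-0.0023 -0.0019] F [-0.5  0.3 -0.3] T [ 0.02 -0.03 -0.04] jaw 0.999 j7 -1.0
units [ 3.3  -3.31  4.43] turn -0.15
```

View pics/m4.png

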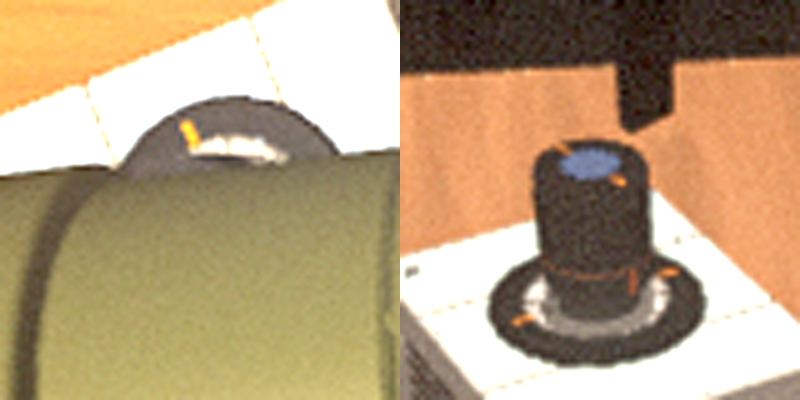

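The lens stands upright in the mount with its marks turned across the slots; its top marks are at (559,149) and (620,182). I'll measure its angle and height.

```bash
python3 - <<'E'
from h import *
g=lambda x,y:(168+x/5-.4,55+y/5-.4)
a,b=ray('side',*g(159,149),.195),ray('side',*g(220,182),.195);d=b-a
print('mid',((a+b)/2).round(4),'ang',np.degrees(np.arctan2(d[1],d[0])).round(1))
_,D=eyes.get_image('side');K=cp('side');u0,v0=[int(round(t)) for t in g(190,165)]
def z(u0,v0,h):
    o=[]
    for v in range(v0-h,v0+h+1):
        for u in range(u0-h,u0+h+1):
            o.append((K['pose'][:3,:3]@(np.linalg.solve(K['camera_matrix'],[u,v,1.])*D[v,u])+K['pose'][:3,3])[2])
    return np.median(o).round(4)
u1,v1=[int(round(t)) for t in g(195,355)]
u2,v2=[int(round(t)) for t in g(60,300)]
print('lens top z',z(u0,v0,2),'bezel z (.120)',z(u1,v1,1),'case z (.114)',z(u2,v2,1))
E
```

```text
mid [0.5219 0.2259 0.195 ] ang -52.7
lens top z 0.1951 bezel z (.120) 0.1178 case z (.114) 0.1123
```

```bash
python3 -c "
from bench import job
print(job.close_job())"
```

```text
the job is handed in; nothing more can be done
None
```

The lens is fitted in the projector mount and the job is handed in. My checks suggest it is locked, but `close_job()` gives no verdict.

- **What I did:** I gripped the lens, lifted it and lined its lugs up with the slots. It dropped in on the first try. I pressed it to about 17 mm below the face and turned it clockwise until torque rose at the stop, then backed off about 4°. I let it rise into the lock, opened the jaws and moved the arm away. The wrist force readings I took, at the end of each move, stayed below about 10 N. Robot time was about 22 s of the 67 s allowed.
- **Position and angle:** In the last picture the lens stands upright and on its own. Its marks are about 79° from the slots, against 80° for the lock. It is centred within about 1 mm of my mount estimate.
- **Lock depth:** Before I let go, the tool position and spring force put the nose about 12.7–12.9 mm below the face. The last depth reading put the lens top at 0.195 m, which means 12 mm, the locked height.
- **Checks that disagreed:** The same depth image read the case and bezel about 2 mm low. Correcting for that would put the nose nearer 10 mm below the face, outside the 10.8–13.5 mm band. I put that down to camera calibration error, because a lens turned under the flange should not be able to stand that high. Earlier, the two cameras disagreed on the mount's y position by up to about 5 mm. I used an average and corrected it from the contact forces.
- **Not re-measured:** I did not check the tumbler, remote, disc cases and dust cap again afterwards. The arm's path stayed clear of them.

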